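# Put the kettle on: shift it to the large hob zone and key in the start sequence

### The job

The kettle was left on the small zone of the table hob: slide it sideways over the glass, without lifting or tipping it, until its base is wholly inside the large ring. Then start that zone from the sloped keys, one key at a time and each pushed down until it has clicked but never leaned on hard: hold the round power key down for a full second, press the long bar key on the side where the kettle now stands, then the plus-shaped key. Do not press any other key, and leave the other things where they are.

Things in the scene. Friction and masses are not known exactly. Their poses are not given: they have to be found in the camera images.
- hob: Portable two-zone table hob, fixed, 360 (x) x 580 (y) x 62 mm high, steel with a flat black glass top. Origin: centre of its underside; x points away from the user, y to the left seen from the robot, z up. The glass, 62 mm up, runs from hob x -115 to +180 mm; the sloped key fascia lies before it. Takes harm from more than 25 N of the hand.
- fascia (a point): Middle of the hob's steel key fascia, axes as the hob's. It slopes down toward the robot at 25 degrees, from hob x -115 (z 62) to -180 mm (z 31.7); outward normal (-0.423, 0, 0.906) in hob axes. Five grey keys in a row along y, 100 mm apart, left to right: long bar, minus, round, plus, long bar. Their rubber mat has settled unevenly: each cap stands 9 to 15 mm proud, so feel for it.
- large_zone: Large cooking zone: a thin white ring of 200 mm outer diameter printed on the glass, with a cross at its centre. Origin: its centre, on the glass. It lies 30 mm behind and 140 mm left or right of the hob's centre; the small zone takes the other side.
- small_zone: Small cooking zone: a thin white ring of 160 mm outer diameter printed on the glass. Origin: its centre, on the glass. The kettle starts on it.
- kettle: Slim silver kettle, loose, 0.6 to 0.95 kg. Origin: centre of its flat round underside; z up, x along its spout. Wall: upright, 144 mm diameter, up to 45 mm; narrows to 90 mm diameter at 118 mm; lid knob to 144 mm. Arched handle in the spout's plane, 110 mm wide, 16 mm thick grip, top at 208 mm. The spout leaves the wall at 55 mm and ends 110 mm from the axis at 120 mm height.
- zone_key_left (a joint): Spring key of the left zone, at the left end (+y) of the fascia row; a long bar, 70 mm along y x 26 mm up the slope. Value: how far it is pressed along the fascia's inward normal, 0 released to 0.006 m fully down. It resists with 2.4 N at first, 6.6 N at 3.5 mm (clicks: counts as pressed), 9.6 N at the bottom stop, and springs back.
- zone_key_left_place (a point): Point on the fascia's face under the centre of the left zone key (hob x -147.5, y +200, z 46.8 mm; axes as the hob's). The cap's flat top lies above it along the outward normal, by 9 to 15 mm (not known beforehand).
- minus_key (a joint): Spring key 'minus', second from the left of the fascia row; minus-shaped, a bar 44 mm along y x 16 mm. Value: how far it is pressed along the fascia's inward normal, 0 released to 0.006 m fully down. It resists with 2.4 N at first, 6.6 N at 3.5 mm (clicks: counts as pressed), 9.6 N at the bottom stop, and springs back.
- minus_key_place (a point): Point on the fascia's face under the centre of the minus key (hob x -147.5, y +100, z 46.8 mm; axes as the hob's). The cap's flat top lies above it along the outward normal, by 9 to 15 mm (not known beforehand).
- power_key (a joint): Spring key 'power', in the middle of the fascia row; round, 44 mm diameter. Value: how far it is pressed along the fascia's inward normal, 0 released to 0.006 m fully down. It resists with 2.4 N at first, 6.6 N at 3.5 mm (clicks: counts as pressed), 9.6 N at the bottom stop, and springs back.
- power_key_place (a point): Point on the fascia's face under the centre of the power key (hob x -147.5, y 0, z 46.8 mm; axes as the hob's). The cap's flat top lies above it along the outward normal, by 9 to 15 mm (not known beforehand).
- plus_key (a joint): Spring key 'plus', second from the right of the fascia row; plus-shaped, two crossed bars 44 x 16 mm. Value: how far it is pressed along the fascia's inward normal, 0 released to 0.006 m fully down. It resists with 2.4 N at first, 6.6 N at 3.5 mm (clicks: counts as pressed), 9.6 N at the bottom stop, and springs back.
- plus_key_place (a point): Point on the fascia's face under the centre of the plus key (hob x -147.5, y -100, z 46.8 mm; axes as the hob's). The cap's flat top lies above it along the outward normal, by 9 to 15 mm (not known beforehand).
- zone_key_right (a joint): Spring key of the right zone, at the right end (-y) of the fascia row; a long bar, 70 mm along y x 26 mm up the slope. Value: how far it is pressed along the fascia's inward normal, 0 released to 0.006 m fully down. It resists with 2.4 N at first, 6.6 N at 3.5 mm (clicks: counts as pressed), 9.6 N at the bottom stop, and springs back.
- zone_key_right_place (a point): Point on the fascia's face under the centre of the right zone key (hob x -147.5, y -200, z 46.8 mm; axes as the hob's). The cap's flat top lies above it along the outward normal, by 9 to 15 mm (not known beforehand).
- drip_tray: Teal ridged plastic drip tray, 160 x 220 x 18 mm, loose, on the shelf left of the hob. Origin: centre of its underside. Bystander.
- jug: White ceramic jug, 110 mm diameter, 165 mm high, handle on its +y side, loose, right of the hob. Origin: centre of its underside. Bystander.
- bowl: Small glass bowl, 110 mm diameter, 45 mm high, loose, in front of the hob on the left. Origin: centre of its underside. Bystander.
- opener: Flat steel bottle opener, about 150 x 38 x 6 mm, loose, in front of the hob on the right. Origin: on its underside near its middle. Bystander.
- spatula: Wooden spatula, about 225 mm long along its y, 42 mm wide blade, 7 mm thick, loose, lying on the glass along the hob's rear edge. Origin: on its underside near its middle. Bystander.
- mill: Dark wooden salt mill, 54 mm diameter, 149 mm high, loose, left of the hob toward the robot. Origin: centre of its underside. Bystander.
- mug: Blue mug, 82 mm diameter, 90 mm high, loose, standing on the drip tray. Origin: centre of its underside. Bystander.

How it is judged:
On the way, in this order (a step that is already met when the one before it is completed fails the run):
1. the kettle stands still on the glass, upright, its base wholly inside the large ring (horizontal distance between kettle and large_zone below 0.028 m and angle between kettle's own z axis and vertical below 0.06 rad and linear speed of kettle below 0.01 m/s), for 0.2 s.
2. the round power key is held pressed for a second (value of joint power_key above 0.0035 m), for 0.9 s.
3. the bar key on the kettle's side is pressed, the power key released (((y of large_zone in the frame of hob above 0 m and value of joint zone_key_left above 0.0035 m) or (y of large_zone in the frame of hob below 0 m and value of joint zone_key_right above 0.0035 m)) and value of joint power_key below 0.001 m), for 0.05 s.
4. the plus key is pressed, the zone keys released (value of joint plus_key above 0.0035 m and value of joint each of zone_key_left, zone_key_right below 0.001 m), for 0.05 s.
At the end, for the whole second after the job is handed in: The kettle stands upright (within 0.06 rad) and still on the glass, its centre within 28 mm of the large ring's centre (base wholly inside the ring), and all five keys are released (less than 1 mm down) (all of step 1 and z of kettle in the frame of hob below 0.066 m and value of joint each of zone_key_left, minus_key, power_key, plus_key, zone_key_right below 0.001 m); the robot touches nothing.
It fails at once if the kettle is lifted more than 8 mm off the glass or tipped more than 0.15 rad (z of kettle in the frame of hob above 0.07 m or angle between kettle's own z axis and vertical above 0.15 rad).
It fails at once if a key is pressed while the kettle is not inside the large ring (not (horizontal distance between kettle and large_zone below 0.028 m) and value of joint any of zone_key_left, minus_key, power_key, plus_key, zone_key_right above 0.002 m).
It fails at once if the minus key or the other zone's bar key is pressed, or two keys are down at once (2 mm) (value of joint minus_key above 0.002 m or (y of large_zone in the frame of hob above 0 m and value of joint zone_key_right above 0.002 m) or (y of large_zone in the frame of hob below 0 m and value of joint zone_key_left above 0.002 m) or value of joint each of power_key, plus_key above 0.002 m or value of joint each of power_key, zone_key_left above 0.002 m or value of joint each of power_key, zone_key_right above 0.002 m or value of joint each of plus_key, zone_key_left above 0.002 m or value of joint each of plus_key, zone_key_right above 0.002 m).
It fails at once if the hand bears on the hob or its keys with more than 25 N (contact force between any of the fingers, the arm and hob above 25 N).
It fails at once if a bystander is moved more than 30 mm or knocked over (distance of any of drip_tray, jug, bowl, opener, spatula, mill, mug from where it was at the start of the episode above 0.03 m or angle between any of drip_tray, jug, bowl, opener, spatula, mill, mug's own z axis and vertical above 0.4 rad).
It also fails if it takes over 61 s, if anything falls off the work surface, if the arm or the gripper's body presses on something with over 40 N, if the wrist force passes 120 N, or if a joint passes its speed limit or range.

### The arm

A 7-joint arm with a two-finger parallel gripper is mounted at the origin on the work surface. World frame = base frame: x ahead of the robot, y to its left, z up, the work surface at z = 0. Lengths are in m, angles in rad, forces in N, time in s.
With the tool pointing down it reaches from about 0.425 to 1.025 m from the base axis. Payload 9.4 kg.
Tool frame: the origin (TCP) lies at the very end of the fingers, on their centre line; the grasp point (between the pads) lies 19 mm behind it (r.grasp_offset is the distance from the TCP to the grasp point, in m); z points along the fingers, y is the line along which they close (so a half turn about z gives the same grasp; the last joint's range is limited). The gripper opens to 85 mm and grips with 20 to 120 N. Pads are 22 mm wide; open, the fingers measure 114 mm over their backs; the gripper's body (76 mm by 85 mm) begins 54 mm behind the grasp point. The pads swing forward as they close: fully open they stand 13 mm farther back than shut.
Start: joints at [1.176, 0.599, -0.003, 1.599, 0.002, 0.943, -0.08], TCP at [0.227, -0.689, 0.231] pointing down, gripper open.
Joint ranges: [-2.57, 2.57], [-0.35, 1.97], [-1.29, 1.29], [0.11, 2.56], [-1.05, 4.19], [0.11, 1.86], [-2.63, 2.63]. Speed limits (rad/s): [2.22, 2.22, 3.01, 3.01, 3.14, 3.14, 3.14].

### API

Orientations are given as a unit quaternion [x, y, z, w].
In Python, from station import r gives the robot as it stands. The module is installed in compiled form; this text tells all that it offers. Calls block until the motion is done:
- r.movep(position, orientation): joint-space move of the TCP to a pose.
- r.servo_line(position, feed=0.15, orientation=None): straight line of the TCP; orientation=None keeps the orientation; feed is the mean speed in m/s.
- r.set_joints(angles): joint-space move.
- r.command_gripper(opening): opening from 0.0 (shut) to 1.0 (fully open); the grip force is fixed at half the most; returns when the fingers have stopped.
- r.sleep(seconds).
- r.solve_ik(position, orientation): joint angles nearest the present ones, or None.
- r.get_state(): the state.
- r.read_camera(name): name is "scene" or "top" or "wrist"; returns a dict with "img" (480x640x3 uint8, blue, green, red), "range_z" (480x640 float32, m along the optical axis (not along the pixel's ray), 0 where there is no reading), "fx", "fy", "cx", "cy" (pixels), "k1" (the pictures are not rectified: a ray, as slopes to the right and down, at radius r is drawn at 1 + k1 r^2 times it, then the intrinsics apply), "camera_from_world" (4x4, takes a point from world to camera coordinates); the wrist camera has in their place "mount" (4x4, takes a point from camera to tool coordinates, whose origin is the TCP and whose axes are the flange's). Camera axes: x right, y down, z forward; pixel columns grow to the right and rows downward; lengths in m; the calibration is good to about 2 mm. A picture is of the moment at which its call begins: read the wrist's pose just before it.
A pose or a line that the arm cannot do raises r.PlanningError and nothing moves.
- r.close_job(): hands the job in; it is judged then, once.
The state is a dict: "t": time; "joints": joint angles; "joint_velocities": joint speeds; "joint_torque": joint torques, N m; "tcp_pos": TCP position; "tcp_rot": TCP orientation; "force": force on the tool from outside, world axes, zero at the start; "torque": the same for the moment, N m; "opening": opening from 0.0 (shut) to 1.0 (fully open); "grasp_force": force on a finger pad.
Only numpy, scipy, OpenCV 4.12 (cv2) and the standard library are available. Lean on these libraries where they do the work, as an engineer would, in place of code of your own. Each camera call takes 0.05 s, during which the arm holds its last target. There are 200 camera calls.

## Working session

There is one attempt and no reset: what is moved stays moved. The work goes in short steps, each a Python script; the robot and the scene stay as the last script left them, time stands still between calls to the robot, and variables do not carry over. Pictures are saved under pics/ and viewed, at most 10 in all, crops included, and the job is handed in when it is done.

```bash
ls; mkdir -p pics; cat > h.py <<'E'
import numpy as np, cv2
from station import r
from scipy.spatial.transform import Rotation as R
def pts(c):
    """world xyz per pixel"""
    K=np.array([[c['fx'],0,c['cx']],[0,c['fy'],c['cy']],[0,0,1.]])
    v,u=np.mgrid[0:480,0:640]
    p=cv2.undistortPoints(np.stack([u,v],-1).reshape(-1,1,2).astype(float),K,np.array([c['k1'],0,0,0.])).reshape(480,640,2)
    z=c['range_z'][...,None].astype(float)
    P=np.concatenate([p*z,z],-1)
    T=np.linalg.inv(c['camera_from_world'])
    return P@T[:3,:3].T+T[:3,3]
E
python3 - <<'E'
from h import *
for n in('top','scene'):
    c=r.read_camera(n); cv2.imwrite(f'pics/{n}.png',c['img']); np.save(n+'.npy',pts(c)); np.save(n+'z.npy',c['range_z']); np.save(n+'i.npy',c['img'])
    print(n,c['fx'],c['k1'],np.linalg.inv(c['camera_from_world'])[:3].round(3).tolist())
print(r.get_state())
E
```

```text
pics
top 566.5739269539235 -0.18430731747854512 [[-0.001, -0.997, 0.072, 0.478], [-1.0, 0.0, -0.014, 0.047], [0.014, -0.072, -0.997, 1.324]]
scene 609.2309366751498 -0.21294554299196264 [[-0.138, 0.595, -0.792, 1.593], [0.99, 0.095, -0.101, 0.155], [0.015, -0.798, -0.602, 0.849]]
{'t': 0.1, 'joints': array([ 1.17627464,  0.60008274, -0.00252475,  1.60007429,  0.00180712,
        0.94291382, -0.07975569]), 'joint_velocities': array([-0.00016416, -0.0006509 , -0.00083482, -0.00142073, -0.00034068,
        0.00150625,  0.00068318]), 'joint_torque': array([ 4.66136276e-03, -7.77998972e+01,  1.56941660e+00, -2.58622599e+01,
        1.25925138e-02,  5.61260444e-03, -6.01816623e-07]), 'tcp_pos': array([ 0.22639682, -0.68828043,  0.2304677 ]), 'tcp_rot': array([ 9.87392699e-01,  1.58288071e-01, -1.91566953e-04, -7.12904415e-04]), 'force': array([0.19329548, 0.08521598, 0.60426539]), 'torque': array([-0.00799521,  0.01944448, -0.02381756]), 'grasp_force': 0.0, 'opening': 0.9951666061002846}
```

View pics/top.png

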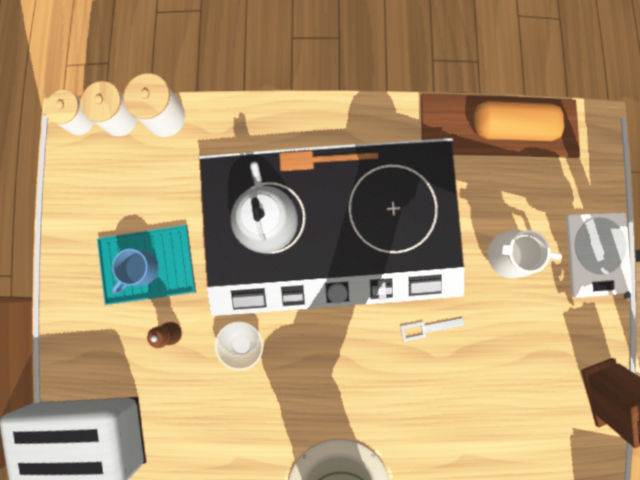

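View pics/scene.png

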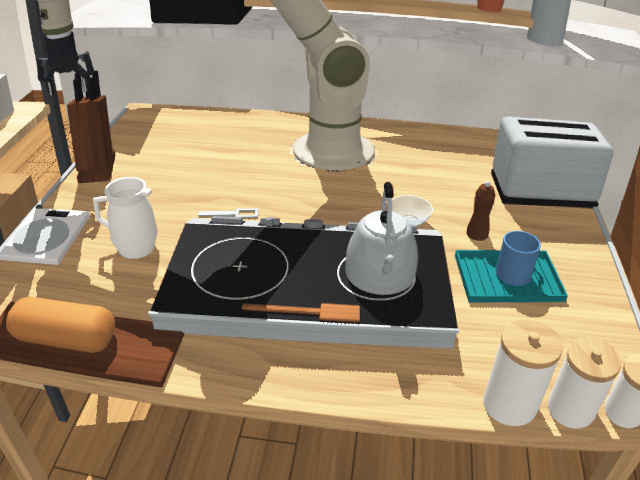

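The top view shows the kettle on the left small zone at about px (265,217), with its spout pointing to the rear. The large ring is on the right, with its cross at (393,209), and the keys run along row ~290. The scene view confirms this. So I'll push toward −y and use the right bar key.

```bash
python3 - <<'E'
import numpy as np, cv2
from scipy.optimize import least_squares
P=np.load('top.npy'); I=np.load('topi.npy'); S=np.load('scene.npy')
print('cross',P[206:212,390:396].mean((0,1)).round(4))
# ring: bright px near
v,u=np.mgrid[0:480,0:640]
m=(np.hypot(u-393,v-209)<52)&(np.hypot(u-393,v-209)>36)&(I.min(-1)>110)
q=P[m]; f=least_squares(lambda a:np.hypot(q[:,0]-a[0],q[:,1]-a[1])-a[2],[.6,-.1,.1],loss='soft_l1',f_scale=.002); print('ring',m.sum(),f.x.round(4),q[:,2].mean())
for n,A in(('top',P),('scene',S)):
    g=A[(A[...,2]>.056)&(A[...,2]<.068)&(A[...,0]>.3)&(A[...,0]<.95)&(abs(A[...,1])<.5)]
    # keep main component by grid
    h=np.zeros((700,1000),np.uint8); h[((g[:,0]-.3)*1000).astype(int),((g[:,1]+.5)*1000).astype(int)]=255
    h=cv2.morphologyEx(h,cv2.MORPH_CLOSE,np.ones((9,9)))
    c=max(cv2.findContours(h,0,1)[0],key=cv2.contourArea); rc=cv2.minAreaRect(c); print(n,'glass y,x',rc[0][0]/1000-.5,rc[0][1]/1000+.3,rc[1:],'z',np.median(g[:,2]))
kc=P[217,265]; print('k px',kc)
for lo,hi in((.07,.105),(.12,.14),(.15,.17)):
    Q=[]
    for A in(P,S):
        w=A[(A[...,2]>lo)&(A[...,2]<hi)&(np.hypot(A[...,0]-kc[0],A[...,1]-kc[1])<.11)]; Q.append(w)
        print(lo,len(w))
    w=np.vstack(Q); f=least_squares(lambda a:np.hypot(w[:,0]-a[0],w[:,1]-a[1])-a[2],[kc[0],kc[1],.07],loss='soft_l1',f_scale=.003); print(f.x.round(4))
for px in((248,299),(292,295),(337,292),(381,288),(425,285)):print(px,P[px[1],px[0]].round(3))
E
```

```text
cross [ 0.65   -0.1212  0.064 ]
ring 513 [ 0.651  -0.1223  0.0983] 0.06819180412206816
top glass y,x 0.015224914550781232 0.6172332763671875 ((355.1549072265625, 583.6286010742188), 85.74114990234375) z 0.06284490742144277
scene glass y,x 0.017713500976562546 0.624400390625 ((346.2379150390625, 585.8775634765625), 85.74398040771484) z 0.061727915967159264
k px [0.61496967 0.15314296 0.1925583 ]
0.07 82
0.07 966
[0.6225 0.1663 0.0723]
0.12 392
0.12 676
[0.623  0.1659 0.067 ]
0.15 536
0.15 737
[0.623  0.1658 0.0572]
(248, 299) [0.447 0.202 0.063]
(292, 295) [0.456 0.104 0.059]
(337, 292) [0.463 0.004 0.063]
(381, 288) [ 0.472 -0.094  0.066]
(425, 285) [ 0.478 -0.193  0.062]
```

```bash
cat >> h.py <<'E'
yaw=np.radians(4.3); Rh=R.from_euler('z',yaw).as_matrix()
ring=np.array([.650,-.1217]); ket=np.array([.6228,.166])
hob=np.r_[ring,0]-Rh@[.03,-.14,0]
u=np.r_[ring-ket,0]; D=np.linalg.norm(u); u/=D
def quat(z,y):
    z=z/np.linalg.norm(z); y=y-z*(y@z); y/=np.linalg.norm(y)
    return R.from_matrix(np.c_[np.cross(y,z),y,z]).as_quat()
side=np.cross([0,0,1.],u)
qp=[quat(u-np.array([0,0,1.]),s*side) for s in(1,-1)]
nrm=Rh@[-np.sin(np.radians(25)),0,np.cos(np.radians(25))]
qk=[quat(-nrm,s*Rh[:,1]) for s in(1,-1)]+[quat(-nrm,s*Rh[:,0]) for s in(1,-1)]
def face(y): return hob+Rh@[-.1475,y,.0468]
def P3(d,z): return np.r_[ket,z]-[0,0,0]+u*d
E
python3 - <<'E'
from h import *
print(hob,u,D)
for i,q in enumerate(qp):
    for d,z in((-.16,.35),(-.16,.075),(-.058,.075),(D-.058,.075),(D-.12,.35)):
        s=r.solve_ik(P3(d,z),q); print('push',i,d,None if s is None else s.round(2))
for i,q in enumerate(qk):
    for y in(0,-.1,-.2):
        s=r.solve_ik(face(y)+nrm*.05,q); print('key',i,y,None if s is None else s.round(2))
E
```

```text
[0.60958742 0.01565656 0.        ] [ 0.09412321 -0.99556056  0.        ] 0.2889829233709148
push 0 -0.16 [-0.58  0.73 -0.48  1.33  0.75  1.83 -1.03]
push 0 -0.16 [-0.85  0.96  0.04  1.51  0.55  1.29 -1.05]
push 0 -0.058 [-0.86  0.93  0.23  1.68  0.52  1.09 -0.95]
push 0 0.2309829233709148 [-0.51  0.86  0.25  1.94  0.87  0.78 -0.99]
push 0 0.1689829233709148 [-0.28  0.5  -0.24  1.73  0.83  1.41 -0.77]
push 1 -0.16 [-0.63  0.71 -0.37  1.34  0.71  1.79  2.15]
push 1 -0.16 [-0.37  1.15 -0.92  1.47  1.09  1.82  1.68]
push 1 -0.058 [-0.23  1.1  -0.92  1.63  1.13  1.75  1.68]
push 1 0.2309829233709148 [-0.99  1.33  1.28  1.97 -0.77  0.62 -2.56]
push 1 0.1689829233709148 [ 0.21  0.72 -1.1   1.7   1.11  1.84  2.12]
key 0 0 None
key 0 -0.1 None
key 0 -0.2 [ 1.14  0.79 -1.08  2.47  1.99  0.55  0.07]
key 1 0 None
key 1 -0.1 None
key 1 -0.2 [ 0.81  0.61 -0.55  2.49  2.77  0.3   2.43]
key 2 0 None
key 2 -0.1 None
key 2 -0.2 [ 1.14  0.79 -1.08  2.47  1.99  0.55 -1.5 ]
key 3 0 None
key 3 -0.1 None
key 3 -0.2 [ 1.14  0.79 -1.08  2.47  1.99  0.55  1.64]
```

```bash
python3 - <<'E'
from h import *
s=r.get_state(); p=s['tcp_pos']
r.servo_line(p+[0,0,.22],feed=.25)
q=qp[0]
for d,z in((-.16,.40),(-.18,.36),(-.2,.32)):
    try: r.movep(P3(d,z),q); print('via',d,z); break
    except r.PlanningError as e: print(e)
print(r.get_state()['joints'].round(2),r.get_state()['t'])
r.servo_line(P3(-.16,.075),feed=.2)
s=r.get_state(); print(s['joints'].round(2),s['t'],s['tcp_pos'],P3(-.16,.075))
c=r.read_camera('scene'); cv2.imwrite('pics/s2.png',c['img'])
E
```

```text
via -0.16 0.4
[-0.73  0.66 -0.19  1.29  0.64  1.8  -0.87] 4.9333
[-0.73  0.97 -0.18  1.5   0.69  1.39 -1.17] 6.7083 [0.60819428 0.3256347  0.07619278] [0.60774029 0.32528969 0.075     ]
```

View pics/s2.png

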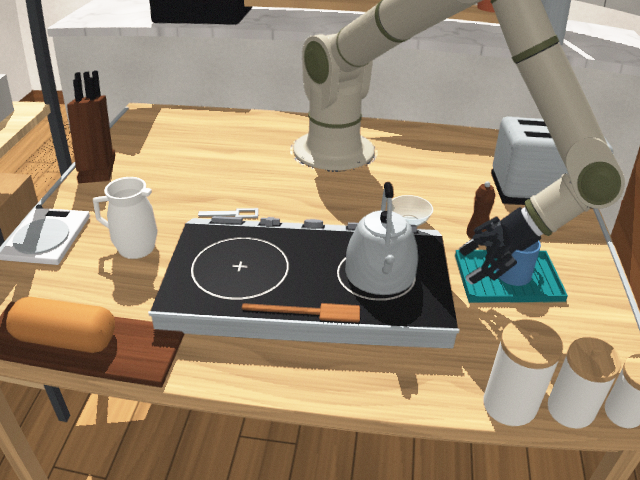

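The gripper stands left of the kettle at about px (490,250), clear of the mug and tray, with its tips low and facing the kettle. Next I push.

```bash
python3 - <<'E'
from h import *
r.servo_line(P3(-.07,.076),feed=.1)
r.servo_line(P3(D-.062,.076),feed=.08)
s=r.get_state(); print(s['t'],s['force'].round(1),s['tcp_pos'],P3(D-.062,.076))
c=r.read_camera('scene'); cv2.imwrite('pics/s3.png',c['img']); S=pts(c)
w=S[(S[...,2]>.12)&(S[...,2]<.14)&(np.hypot(S[...,0]-ring[0],S[...,1]-ring[1])<.1)]
w=w[w[:,1]<ring[1]+.05]
from scipy.optimize import least_squares
for R0 in(None,.067):
    f=least_squares(lambda a:np.hypot(w[:,0]-a[0],w[:,1]-a[1])-(R0 or a[2]),[*ring,.067],loss='soft_l1',f_scale=.003); print(len(w),f.x.round(4),ring)
E
```

```text
11.6667 [-0.9  4.9  1.7] [ 0.64447193 -0.05853909  0.07585045] [ 0.64416436 -0.05997525  0.076     ]
423 [ 0.6528 -0.1106  0.0638] [ 0.65   -0.1217]
423 [ 0.6492 -0.1097  0.067 ] [ 0.65   -0.1217]
```

View pics/s3.png

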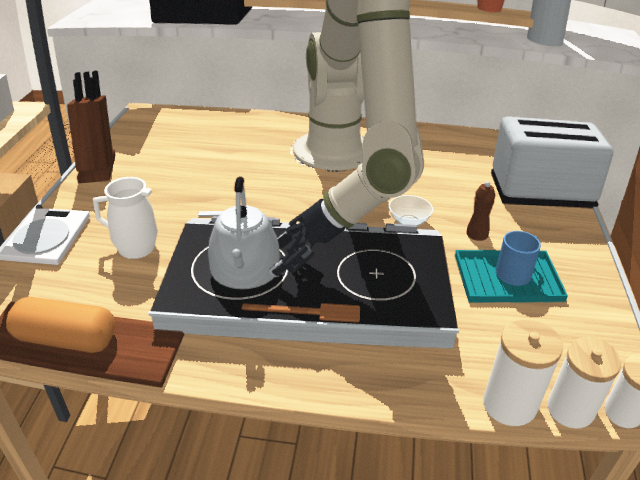

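The kettle is in the ring but sits about 12 mm short, toward px (285,260). I'll push it a little further, then retreat and check.

```bash
python3 - <<'E'
from h import *
r.servo_line(P3(D-.050,.076),feed=.05)
print(r.get_state()['tcp_pos'],P3(D-.05,.076))
r.servo_line(P3(D-.12,.10),feed=.15)
r.servo_line(P3(D-.16,.36),feed=.25)
c=r.read_camera('scene'); S=pts(c); t=r.read_camera('top'); T=pts(t); cv2.imwrite('pics/t4.png',t['img'])
from scipy.optimize import least_squares
for lo,hi in((.07,.105),(.12,.14)):
    w=np.vstack([A[(A[...,2]>lo)&(A[...,2]<hi)&(np.hypot(A[...,0]-ring[0],A[...,1]-ring[1])<.1)] for A in(S,T)])
    f=least_squares(lambda a:np.hypot(w[:,0]-a[0],w[:,1]-a[1])-a[2],[*ring,.067],loss='soft_l1',f_scale=.003); print(len(w),f.x.round(4),ring)
print(r.get_state()['t'])
for tilt in(0,5,10,15,20):
    z=-(Rh@[-np.sin(np.radians(tilt)),0,np.cos(np.radians(tilt))])
    for s in(1,-1):
        q=quat(z,s*Rh[:,1]); o=[]
        for y in(0,-.2,-.1):
            for h in(.01,.1):
                j=r.solve_ik(face(y)+nrm*h,q); o.append(None if j is None else j.round(2).tolist())
        print(tilt,s,o if all(o) else [x is not None for x in o])
E
```

```text
[ 0.6454292  -0.07201767  0.0760241 ] [ 0.64529384 -0.07192197  0.076     ]
1098 [ 0.6505 -0.1248  0.0716] [ 0.65   -0.1217]
1089 [ 0.6506 -0.1249  0.0668] [ 0.65   -0.1217]
14.05
0 1 [[0.35, 0.69, -0.7, 2.31, 1.04, 0.5, 0.44], [0.33, 0.47, -0.64, 2.34, 0.6, 0.49, 0.85], [0.91, 0.83, -0.97, 2.18, 1.09, 0.76, 0.83], [0.72, 0.51, -0.57, 2.22, 0.53, 0.55, 1.4], [0.76, 0.84, -1.04, 2.26, 1.16, 0.77, 0.53], [0.52, 0.47, -0.57, 2.3, 0.54, 0.5, 1.16]]
0 -1 [[-0.09, 0.6, -0.06, 2.34, 0.16, 0.21, -1.79], [-0.09, 0.41, -0.06, 2.36, 0.07, 0.37, -1.71], [0.35, 0.63, -0.11, 2.21, 0.21, 0.31, -1.43], [0.36, 0.46, -0.07, 2.24, 0.08, 0.45, -1.27], [0.14, 0.61, -0.08, 2.3, 0.19, 0.24, -1.61], [0.15, 0.43, -0.07, 2.32, 0.07, 0.4, -1.48]]
5 1 [[0.23, 0.64, -0.53, 2.38, 1.27, 0.33, 0.21], [0.39, 0.46, -0.72, 2.39, 0.84, 0.43, 0.61], [0.5, 0.63, -0.29, 2.26, 0.65, 0.23, 1.29], [0.94, 0.56, -0.85, 2.26, 0.82, 0.55, 1.11], [0.71, 0.77, -0.92, 2.32, 1.3, 0.61, 0.41], [0.72, 0.52, -0.84, 2.35, 0.87, 0.5, 0.82]]
5 -1 [False, True, True, True, True, True]
10 1 [[0.27, 0.65, -0.6, 2.44, 1.69, 0.37, -0.21], [0.24, 0.41, -0.52, 2.46, 1.03, 0.26, 0.43], [0.83, 0.72, -0.74, 2.3, 1.37, 0.41, 0.6], [1.12, 0.65, -1.11, 2.31, 1.1, 0.61, 0.85], [0.34, 0.61, -0.34, 2.41, 1.75, 0.17, -0.01], [0.9, 0.6, -1.11, 2.4, 1.18, 0.58, 0.5]]
10 -1 [True, True, True, True, False, True]
15 1 [[0.39, 0.71, -0.79, 2.5, 1.91, 0.55, -0.43], [0.13, 0.39, -0.38, 2.54, 1.69, 0.18, -0.23], [0.75, 0.68, -0.58, 2.36, 1.82, 0.26, 0.17], [1.05, 0.57, -0.93, 2.37, 1.2, 0.39, 0.78], [0.66, 0.72, -0.79, 2.45, 1.87, 0.47, -0.13], [0.68, 0.46, -0.73, 2.47, 1.42, 0.28, 0.31]]
15 -1 [True, False, True, True, True, False]
20 1 [False, False, True, True, True, True]
20 -1 [False, False, True, False, True, True]
```

View pics/t4.png

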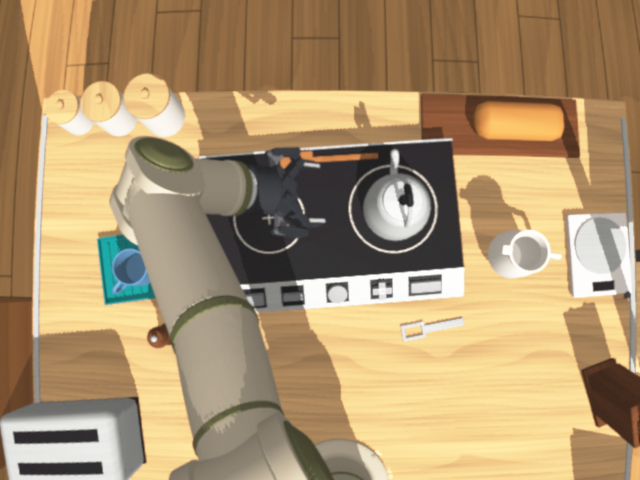

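The kettle is now within about 3 mm of the ring centre (px (400,207)) and the bystanders are undisturbed. Keys next, with fingers shut and the tool vertical, moving along the fascia normal.

```bash
cat >> h.py <<'E'
qv=quat(np.array([0,0,-1.]),-Rh[:,1])
def key(y,h): return face(y)+nrm*h-Rh[:,0]*.008
def press(y,hold,hstart=.018):
    r.servo_line(key(y,hstart),feed=.12,orientation=qv); r.sleep(.15)
    f0=r.get_state()['force']; h=hstart; hc=None; log=[]
    while h>.0025:
        h-=.0007; r.servo_line(key(y,h),feed=.02)
        s=r.get_state(); f=(s['force']-f0)@nrm; hh=(s['tcp_pos']-key(y,0))@nrm
        log.append((round(hh*1e3,1),round(f,1)))
        if f>1.2 and hc is None: hc=hh
        if f>7.7 or (hc and hc-hh>.0055): break
    r.sleep(hold); s=r.get_state(); print('hold',((s['force']-f0)).round(1),(s['force']-f0)@nrm,(s['tcp_pos']-key(y,0))@nrm)
    r.servo_line(key(y,.035),feed=.12)
    print(y,hc,log,r.get_state()['t'])
E
python3 - <<'E'
from h import *
r.command_gripper(0.)
p=key(0,.05); r.movep(p+[0,0,.17],qv)
r.servo_line(p,feed=.2); print(r.get_state()['t'],r.get_state()['joints'].round(2))
press(0,1.2)
E
```

```text
16.7167 [-0.14  0.51 -0.    2.37  0.    0.26 -1.63]
hold [-2.3 -1.4  7.7] 8.035940871687503 0.008385572181254962
0 0.013153230198061623 [(np.float64(17.5), np.float64(-0.4)), (np.float64(16.6), np.float64(-0.5)), (np.float64(15.8), np.float64(0.4)), (np.float64(15.2), np.float64(0.1)), (np.float64(14.5), np.float64(-0.1)), (np.float64(13.8), np.float64(0.2)), (np.float64(13.2), np.float64(3.6)), (np.float64(12.5), np.float64(3.9)), (np.float64(11.7), np.float64(4.6)), (np.float64(11.0), np.float64(5.6)), (np.float64(10.3), np.float64(6.6)), (np.float64(9.7), np.float64(6.8)), (np.float64(9.0), np.float64(7.5)), (np.float64(8.3), np.float64(9.1))] 22.3583
```

```bash
python3 - <<'E'
from h import *
for y in(-.2,-.1):
    r.servo_line(key(y,.04),feed=.15); press(y,.3)
r.servo_line(key(-.1,.1)+[0,0,.12],feed=.25)
r.sleep(.2); t=r.read_camera('top'); cv2.imwrite('pics/t5.png',t['img'])
print(r.get_state()['t'])
E
```

```text
hold [-3.  -0.9  7.2] 7.8636824274765385 0.006931082938163182
-0.2 0.011066912874439477 [(np.float64(17.5), np.float64(0.1)), (np.float64(16.6), np.float64(-0.4)), (np.float64(15.9), np.float64(-0.0)), (np.float64(15.2), np.float64(0.1)), (np.float64(14.5), np.float64(-0.5)), (np.float64(13.8), np.float64(0.4)), (np.float64(13.1), np.float64(1.0)), (np.float64(12.4), np.float64(0.6)), (np.float64(11.7), np.float64(0.8)), (np.float64(11.1), np.float64(2.4)), (np.float64(10.4), np.float64(2.4)), (np.float64(9.6), np.float64(5.0)), (np.float64(8.9), np.float64(5.0)), (np.float64(8.2), np.float64(4.7)), (np.float64(7.6), np.float64(7.4)), (np.float64(6.9), np.float64(8.3))] 29.0083
hold [-2.5  0.1  8. ] 8.269412410537027 0.008413230246649018
-0.1 0.013192258542017022 [(np.float64(17.5), np.float64(-0.8)), (np.float64(16.6), np.float64(0.3)), (np.float64(15.8), np.float64(0.2)), (np.float64(15.1), np.float64(-0.3)), (np.float64(14.5), np.float64(-0.4)), (np.float64(13.8), np.float64(0.1)), (np.float64(13.2), np.float64(2.2)), (np.float64(12.5), np.float64(2.7)), (np.float64(11.7), np.float64(4.4)), (np.float64(11.0), np.float64(4.7)), (np.float64(10.4), np.float64(5.8)), (np.float64(9.7), np.float64(6.7)), (np.float64(9.0), np.float64(6.8)), (np.float64(8.4), np.float64(7.8))] 34.4833
35.6083
```

View pics/t5.png

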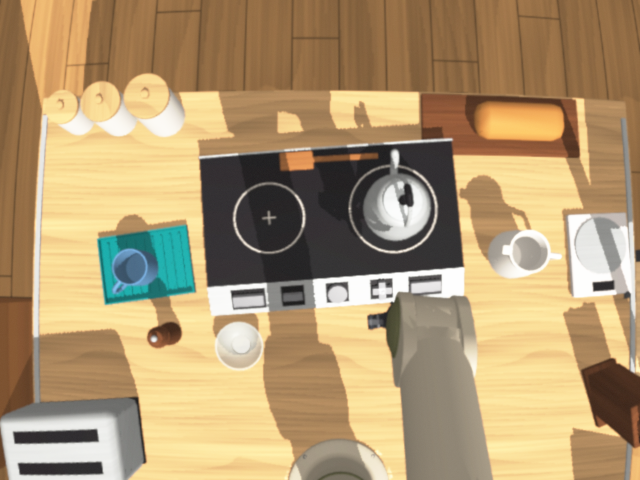

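The kettle stands in the large ring at px (400,207), the keys are clear, and the bystanders are where they started. Handing in.

```bash
python3 -c "
from station import r
print(r.close_job())"
```

```text
the job is handed in; nothing more can be done
None
```

The job is handed in: the kettle was pushed to within about 3 mm of the large ring's centre, then the power (held 1.2 s), right bar and plus keys were pressed past their click at about 8 N each, in about 36 s; the judged result was not shown to me.

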